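# Set the brake leaf of a flow rack to its rate

### The arm

A 6-joint arm with a two-finger parallel gripper is mounted at the origin on the work surface. World frame = base frame: x ahead of the robot, y to its left, z up, the work surface at z = 0. Lengths are in m, angles in rad, forces in N, time in s.
With the tool pointing down it reaches from about 0.375 to 0.975 m from the base axis. Payload 3.8 kg.
Tool frame: the origin (TCP) lies midway between the tips of the shut fingers; the grasp point (between the pads) lies 19 mm behind it; x points along the fingers, z is the direction in which the jaws open and shut, and the axes are right-handed (so a half turn about x gives the same grasp; the last joint's range is limited). The gripper opens to 85 mm and grips with 20 to 120 N. Pads are 22 mm wide; open, the fingers measure 114 mm over their backs; the gripper's body (76 mm by 85 mm) begins 54 mm behind the grasp point. The pads swing forward as they close: fully open they stand 13 mm farther back than shut.
Start: joints at [1.187, 0.264, 1.604, -0, 1.274, -0.037], TCP at [0.229, 0.635, 0.231] pointing down, gripper open.
Joint ranges: [-2.63, 2.63], [-0.94, 2.18], [0.31, 2.57], [-1.31, 4.45], [0, 2.66], [-2.55, 2.55]. Speed limits (rad/s): [2.57, 2.57, 3.14, 3.14, 3.14, 3.14].

### API

Orientations are given as a rotation vector (axis times angle).
In Python, from workcell import * gives the robot as it stands. The module is installed in compiled form; this text tells all that it offers.
- The arm moves only by the tool carry_out, never from a script. Its arguments are lists of equal length, an entry for each row: "offset": the shift along the tool's x, y, z in cm, a list of three; "delta_rot": the turn, a rotation vector about the tool's x, y, z in degrees, a list of three. A call has exactly 5 rows; each row shifts and turns the commanded pose from where the row before left it, along the tool's axes as they then stand; what a row does not reach is not made up. A row lasts 1/12 s, in which the tool goes at most 41.7 mm and 7.16 degrees, less where a joint would pass 70% of its speed; a pose out of reach is approached as far as the arm can. A call is refused whole if a number of a shift passes 4.17 or a number of a turn 7.16, either way. A call with a gripper value outside its range is refused whole. "fingers" is the opening, from -1 (shut) to 1 (fully open), set as the call begins (left out, the last holds). The fingers move at their own pace and stop on an object; "newtons" is the grip in N (left out, the last holds). Time passes only in rows, so rows that do not move let the fingers close, or fill a call up. It gives the time, the measured TCP pose, the force and the opening at its end, in the units of the state.
- read_state(): the state, without advancing time (a new reading comes with each control period).
- read_camera(name): name is "scene" or "top"; returns (picture, depth): 400x640x3 uint8, red, green, blue; 400x640 float32, m along the optical axis (not along the pixel's ray), 0 where there is no reading.
- get_calibration(name): a dict with "fx", "fy", "cx", "cy" (pixels), "R" (3x3) and "t" (3): a world point X has camera coordinates R X + t. Camera axes: x right, y down, z forward; pixel columns grow to the right and rows downward; lengths in m; the calibration is good to about 2 mm. A picture is of the moment at which its call begins. get_calibration takes no time and is no camera call.
- finish_job(): hands the job in, once; it reports no verdict.
The state is a dict: "time": time; "q": joint angles; "joint_vel": joint speeds; "joint_torque": joint torques, N m; "tool_pos": TCP position; "tcp_rot": TCP orientation; "wrist_force": force on the tool from outside, world axes, zero at the start; "torque": the same for the moment, N m; "width": opening from 0.0 (shut) to 1.0 (fully open).
Only numpy, scipy, OpenCV 4.12 (cv2) and the standard library are available. Lean on these libraries where they do the work, as an engineer would, in place of code of your own. Each camera call takes 0.05 s, during which the arm holds its last target. There are 200 camera calls.

### The job

The carton-brake leaf on the setting rail is too slack: slide the black shoe along the leaf until pressing straight down on the domed steel pad on it with 10 N (1 N either way) bows the pad itself down by 12 mm (2 mm either way). Prove it with a last press on the pad, both values held together for a second, then let go so that the leaf springs back and the shoe stays there. Never bend the pad down more than 20 mm or press it above 18 N, and leave the other things on the bench where they are.

Things in the scene. Friction and masses are not known exactly. Their poses are not given: they have to be found in the camera images.
- rail_base: The setting rail, fixed to the bench: aluminium plate 76 mm wide (x), 12 mm thick, long from y = -165 to +125 mm. On its -y end stands the grey root clamp (50 mm wide, from y = -165 to -80 mm, screw heads up to 84 mm above the bench). A steel leaf spring, 24 mm wide, 3 mm thick, 55 mm above the bench, stands out of the clamp along +y, free at its tip. Origin: on the bench; z up.
- pad: Steel dome (top of a 22 mm ball), 6 mm high, on the black brake shoe; origin at its crown, 76 mm above the bench unloaded (up to 1 mm less near the outer stop). Its own drop is the deflection; pressing fingers may give 2 to 3 mm more. The leaf is a linear spring without preload: at the pad 0.83 N/mm x (95 mm / L) squared, L being the free length (see joint shoe). Wanted is 10 N at 12 mm; it is found much too soft.
- block (a point): Centre of the black shoe, a block that slides stiffly on the leaf and goes down with it: 40 mm wide across the leaf (rail x), 28 mm along it (rail y), 30 mm high, from 40 to 70 mm above the bench. Its two sides across the leaf stand 8 mm proud of the leaf's edges, so it can be gripped over its 40 mm width from above; below it is 28 mm of air down to the plate.
- shoe (a joint): Travel of the shoe along the leaf to the clamp (rail -y), m: 0 at the outer stop (centre at rail y = +50 mm), 0.100 at the inner stop (y = -50 mm). Found at 0 to 0.014; about 8 N of friction keeps it where it is left. Nearer the clamp is stiffer. L = 160 mm - travel, plus or minus up to 28 mm: a constant of this leaf, hidden in the clamp, that cannot be seen and differs from run to run.
- bin_yellow: Bystander: yellow open-fronted stacking bin, 160 x 100 x 75 mm; origin under its centre.
- bin_red: Bystander: red open-fronted stacking bin, 160 x 100 x 75 mm; origin under its centre.
- screwdriver: Bystander: screwdriver lying beside the rail, on its far side; origin under its middle.
- spare_leaf: Bystander: short spare steel leaf, 150 x 24 x 4 mm with a round pad, lying flat on the bench at the robot's side of the rail; origin under its centre.
- carton: Bystander: cardboard carton 110 x 80 x 60 mm; origin under its centre.
- lube_can: Bystander: upright can, 52 mm across, 150 mm high; origin under its centre.
- tape_roll: Bystander: clear tape roll lying flat, 90 mm across, 25 mm high; origin under its centre.

How it is judged:
By the outcome, as a careful person would: the job done as asked, in the order asked, and still so for the second after the job is handed in, with the robot touching nothing.
It also fails if it takes over 72 s, if anything falls off the work surface, if the arm or the gripper's body presses on something with over 40 N, if the wrist force passes 120 N, or if a joint passes its speed limit or range.

## Working session

There is one attempt and no reset: what is moved stays moved. The work goes in short steps, Python scripts to look and compute and a tool call to move; the robot and the scene stay as the last step left them, time stands still between calls to the robot, and variables do not carry over. Pictures are saved under pics/ and viewed, about 8 in all and at most 12, crops included, and the job is handed in when it is done.

Besides the shell and the picture viewer there is one more tool, called after ">>>" as name(argument=value, ...) on one line, values as JSON. carry_out: Moves the arm, as the interface text tells. Its arguments: {"type":"object","properties":{"offset":{"type":"array"},"delta_rot":{"type":"array"},"fingers":{"type":"number"},"newtons":{"type":"number"}},"required":["offset","delta_rot"]}

```bash
mkdir -p pics; cat > h.py <<'E'
from workcell import *
import numpy as np, cv2
from scipy.spatial.transform import Rotation as Ro
def shot(n,f):
    p,d=read_camera(n); cv2.imwrite(f'pics/{f}.png',p[:,:,::-1]); np.savez(f'pics/{f}.npz',p=p,d=d); return p,d
def world(n,d):
    c=get_calibration(n); v,u=np.mgrid[:400,:640]
    P=np.stack([(u-c['cx'])/c['fx']*d,(v-c['cy'])/c['fy']*d,d],-1)
    return (P-np.array(c['t']))@np.array(c['R'])
def ray(n,u,v,z):
    c=get_calibration(n);R=np.array(c['R']);o=-R.T@np.array(c['t'])
    r=R.T@np.array([(u-c['cx'])/c['fx'],(v-c['cy'])/c['fy'],1]); return o+r*(z-o[2])/r[2]
E
python3 - <<'E'
from h import *
s=read_state(); print({k:np.round(v,3) for k,v in s.items()}); print(Ro.from_rotvec(s['tcp_rot']).as_matrix().round(3))
for n in('top','scene'): shot(n,n+'0'); c=get_calibration(n); print(n,np.round(-np.array(c['R']).T@c['t'],3),c['fx'])
E
```

```text
{'time': np.float64(0.0), 'q': array([ 1.187,  0.265,  1.605, -0.   ,  1.274, -0.037]), 'joint_vel': array([-0.001, -0.   , -0.002,  0.001, -0.   ,  0.001]), 'joint_torque': array([-1.0000e-03, -5.1512e+01, -3.6730e+01, -0.0000e+00,  1.3000e-02,
        0.0000e+00]), 'tool_pos': array([0.229, 0.634, 0.23 ]), 'tcp_rot': array([-0.951,  1.355,  0.949]), 'wrist_force': array([-0.759,  0.063, -0.839]), 'torque': array([-0.01 ,  0.041,  0.039]), 'width': np.float64(1.0)}
[[-0.001 -0.94   0.34 ]
 [-0.002  0.34   0.94 ]
 [-1.     0.    -0.002]]
top [ 0.439 -0.018  1.033] 409.64477683287623
scene [1.375 0.152 1.129] 461.7054403470175
```

View pics/top0.png

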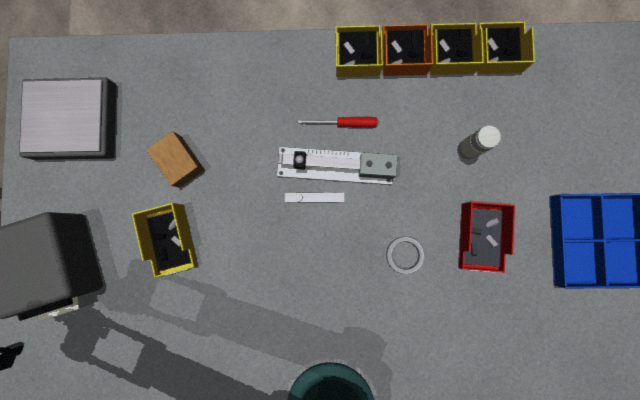

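View pics/scene0.png

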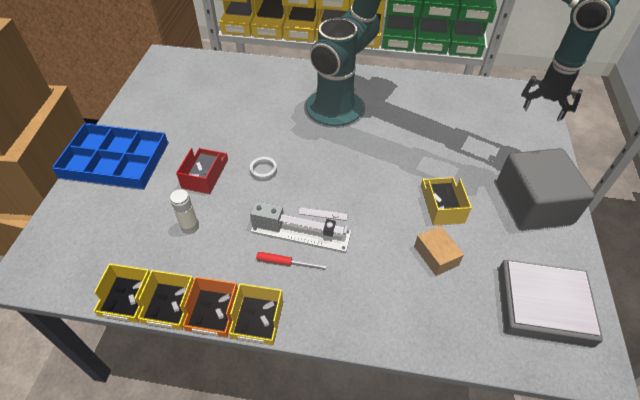

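Top view: rail from px (278,150) to (397,183), black shoe at (300,159), clamp at (378,165); the spare leaf is at (315,197) and the screwdriver at (345,122). Next I measure the rail's axis and the shoe.

```bash
python3 - <<'E'
from h import *
z=np.load('pics/top0.npz');p,d=z['p'],z['d'];W=world('top',d)
roi=np.zeros((400,640),bool);roi[140:192,268:405]=1
h=W[...,2]
m=roi&(h>.045)&(h<.1)
def rect(m,n):
    r=cv2.minAreaRect((W[m][:,:2]*1000).astype(np.float32));print(n,m.sum(),np.round(r,1) if 0 else r,W[m][:,2].mean().round(4))
rect(roi&(h>.007)&(h<.1),'all')
g=roi&(h>.072); rect(g,'high')
print('bench',np.median(h[200:240,230:270]), 'bench z far',np.median(h[100:115,200:260]))
print((h[150:184:2,286:402:4]*1000).round().astype(int))
hsv=cv2.cvtColor(p,cv2.COLOR_RGB2HSV)
b=roi&(p.max(2)<60); b[:, :290]=0;b[:,310:]=0
ys,xs=np.nonzero(b);print('black',xs.min(),xs.max(),ys.min(),ys.max(),np.median(h[b]))
c=cv2.resize(p[135:205,265:405,::-1],None,fx=5.5,fy=5.5,interpolation=cv2.INTER_CUBIC);cv2.imwrite('pics/c1.png',c)
E
```

```text
all 3513 ((593.7722778320312, -15.829254150390625), (115.04489135742188, 290.94000244140625), 2.318497657775879) 0.0396
high 833 ((576.7411499023438, -55.69883728027344), (195.553955078125, 207.32395935058594), 31.44114875793457) 0.11
bench 0.00010227957182420814 bench z far -0.0005388053084334715
[[  11   14   11    9   12   12   10   11   13   13   12   14    0    0
    -2    2   -2    0    1   -4   -2    1   -1   -1   -1   -1    0   -1
    -1]
 [  13   12   68   66   70   14   13   12   12   15   12   10   12    8
    12   10   13   11   13    9   -2    1   -1   -1    0   -1   -1   -1
    -3]
 [  56   12   70   72   73   11    7    9   11   13    9   13    9    9
    14   10    9   11   10   77   76   78   76   77   75   77   12    0
     0]
 [  58   57   67   72   71   56   59   52   10   12   14   12   10   15
    10    9   16   10   12   75   79   79   75   81   77   81   78   79
    -2]
 [  57   54   68   77   69   55   54   58   56   55   55   57   53   58
    55   12   11    9   13   79   79   81   74   77   78   76   79   78
     1]
 [  56   55   68   69   73   54   56   54
[... 1125 characters left out ...]
3   71   76   76   74   76   79   78   78
     2]
 [  10   10   13   11   10   13   14   12   11   11   12    8   13   12
    15    8    9   12   11   27   30   35   43   50   50   59   63   68
     2]
 [  -2    2   -3    1    5    5   12   11   13   10   12   11   12   15
    13   12    9   12   17   15   15   14   14   11   16   24   25    1
    -1]
 [   4    0   -1    1   -1    1   -1    2   -1    0    3    2    7   13
    16   12   10   17   12   12   13    8   12   11   11   13   11   -2
     1]
 [   2   -2   -3    0   -4   -1    0    0    2    1    3   -1   -1    0
     1   -2   -3    1    6   11   14   12   10   13   11   13   12    1
    -1]]
black 293 305 152 168 0.06877343011213885
```

View pics/c1.png

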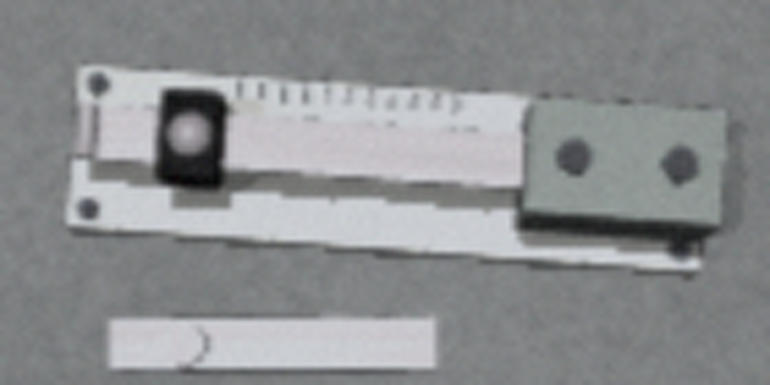

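The crop shows the dome at crop px (188,133), i.e. image (299.2,159.2), on the black shoe; the leaf runs along the rail, tilted slightly.

```bash
python3 - <<'E'
from h import *
z=np.load('pics/top0.npz');p,d=z['p'],z['d'];W=world('top',d);h=W[...,2]
V,U=np.mgrid[:400,:640]
def roi(a,b,c,e): return (U>=a)&(U<b)&(V>=c)&(V<e)
def plane(m,zz): return np.array([ray('top',u,v,zz)[:2] for u,v in zip(U[m],V[m])],np.float32)*1000
leaf=roi(310,358,140,182)&(h>.047)&(h<.064)
clamp=roi(361,400,145,179)&(h>.07)&(h<.085)
shoe=roi(288,312,145,172)&(h>.062)&(h<.082)
plate=roi(272,402,140,192)&(h>.006)&(h<.018)
for n,m,zz in(('leaf',leaf,.055),('clamp',clamp,.078),('shoe',shoe,.07),('plate',plate,.012)):
    P=plane(m,zz); r=cv2.minAreaRect(P); l=cv2.fitLine(P,cv2.DIST_L2,0,.01,.01).ravel()
    print(n,m.sum(),P.mean(0).round(1),[np.round(x,1) for x in r],'dir',np.degrees(np.arctan2(l[0],l[1])).round(2))
print('dome',ray('top',299.2,159.2,.075))
s=np.load('pics/scene0.npz');
c=cv2.resize(s['p'][195:260,240:360,::-1],None,fx=6,fy=6,interpolation=cv2.INTER_CUBIC);cv2.imwrite('pics/c2.png',c)
for n in ('top','scene'):
    pass
E
```

```text
leaf 475 [592.  -14.5] [array([592. , -14.1]), array([115. ,  24.1]), np.float64(85.1)] dir 5.03
clamp 749 [ 582.5 -119.3] [array([ 582.5, -119.6]), array([81.8, 51.8]), np.float64(88.7)] dir 6.0
shoe 199 [598.5  67.7] [array([598.6,  67.6]), array([28.6, 38.4]), np.float64(89.1)] dir 96.71Traceback (most recent call last):
  File "<stdin>", line 11, in <module>
  File "<stdin>", line 5, in plane
  File "h.py", line 11, in ray
    c=get_calibration(n);R=np.array(c['R']);o=-R.T@np.array(c['t'])
ValueError: time passes only in moves, steps and waits
```

```bash
cat >> h.py <<'E'
def rays(n,U,V,zz):
    c=get_calibration(n);R=np.array(c['R']);o=-R.T@np.array(c['t'])
    r=np.stack([(U-c['cx'])/c['fx'],(V-c['cy'])/c['fy'],np.ones(len(U))],-1)@R
    return o+r*((zz-o[2])/r[:,2])[:,None]
E
python3 - <<'E'
from h import *
z=np.load('pics/top0.npz');p,d=z['p'],z['d'];W=world('top',d);h=W[...,2]
V,U=np.mgrid[:400,:640]
def roi(a,b,c,e): return (U>=a)&(U<b)&(V>=c)&(V<e)
plate=roi(272,402,140,192)&(h>.0075)&(h<.0165)
plate=cv2.morphologyEx(plate.astype(np.uint8),cv2.MORPH_OPEN,np.ones((3,3)))>0
P=rays('top',U[plate],V[plate],.012)[:,:2].astype(np.float32)*1000
print(cv2.minAreaRect(P))
a=np.radians(5);e=np.array([np.sin(a),np.cos(a)])
print('along',np.percentile(P@e,[0,1,99,100]),'across',np.percentile(P@[e[1],-e[0]],[0,1,99,100]))
for n,q in(('shoe',(598.6,67.6)),('clamp',(582.5,-119.5)),('leaf',(592,-14.1))): print(n,np.dot(q,e),np.dot(q,[e[1],-e[0]]))
D=rays('top',np.array([299.2]),np.array([159.2]),.075)[0]*1000;print('dome',D,D[:2]@e)
c=get_calibration('top');print(c)
s=np.load('pics/scene0.npz')
cv2.imwrite('pics/c2.png',cv2.resize(s['p'][195:260,240:360,::-1],None,fx=6,fy=6,interpolation=cv2.INTER_CUBIC))
E
```

```text
((591.3743286132812, -16.508041381835938), (288.0614013671875, 75.98193359375), 84.9848861694336)
along [-108.92440855  -98.68855013  176.59688876  179.13193339] across [552.55425976 553.13246403 627.87687248 628.54557333]
shoe 119.51418919975018 590.4304180679773
clamp -68.2770462714527 590.6985228967869
leaf 37.54985446352002 590.9761572430554
dome [597.22567652  66.68086443  75.        ] 118.47877103195454
{'fx': 409.64477683287623, 'fy': 409.64477683287623, 'cx': 322.69863991249093, 'cy': 196.54812857948096, 'R': array([[-0.01046603, -0.99942424, -0.0322745 ],
       [-0.99739149,  0.01273913, -0.07104882],
       [ 0.07141906,  0.03144671, -0.99695056]]), 't': array([0.01970172, 0.51175887, 0.99948711])}
```

View pics/c2.png

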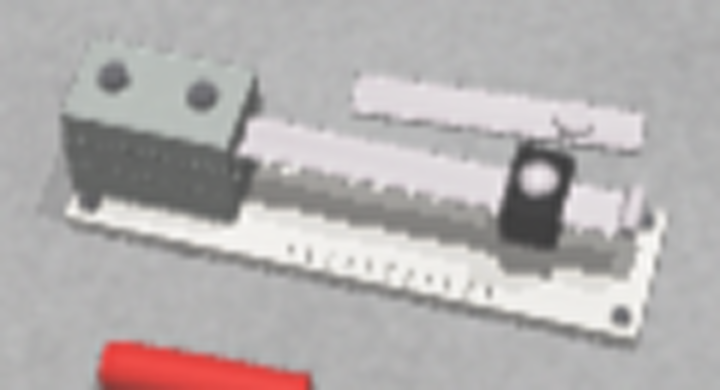

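The scene crop shows the dome at crop px (540,178), i.e. image (330,224.7), near the leaf's free end. I cross-check the pad position from two views and plan the approach.

```bash
cat >> h.py <<'E'
def plan(tgt,n,R=None,p=None,yaw=None):
    """rows from the measured pose to tgt; yaw = jaw axis direction (deg), tool down"""
    s=read_state(); p=np.array(s['tool_pos']) if p is None else np.array(p)
    R=Ro.from_rotvec(s['tcp_rot']).as_matrix()
    z=R[:,2]; cur=np.degrees(np.arctan2(z[1],z[0])); turn=0 if yaw is None else (cur-yaw)
    off=[];
    for i in range(n):
        o=np.round(R.T@((np.array(tgt)-p)/(n-i))*100,2); off.append(o.tolist())
        p=p+R@o/100; t=round(turn/n,2); R=R@Ro.from_rotvec([np.radians(t),0,0]).as_matrix()
    print('pos',np.round(s['tool_pos'],4),'t',round(float(s['time']),2),'yaw',cur.round(2),'tiltx',R[:,0].round(3),'turn/row',round(turn/n,2))
    for k in range(0,n,5): print(off[k:k+5])
    print('end',p.round(4))
E
python3 - <<'E'
from h import *
plan([.597,.067,.2],20,yaw=-5)
z=np.load('pics/scene0.npz');p,d=z['p'],z['d']
D=rays('scene',np.array([330.]),np.array([224.7]),.074)[0]*1000;print('dome scene',D)
W=world('scene',d);m=np.zeros((400,640),bool);m[215:238,320:338]=1;m&=(W[...,2]>.064)&(W[...,2]<.082)
print(m.sum(),np.median(W[m],0))
E
```

```text
pos [0.2292 0.6342 0.2301] t 0.1 yaw 70.13 tiltx [-0.001 -0.002 -1.   ] turn/row 3.76
[[0.15, -2.69, -2.04], [0.15, -2.82, -1.86], [0.15, -2.94, -1.67], [0.16, -3.04, -1.48], [0.15, -3.13, -1.27]]
[[0.16, -3.21, -1.06], [0.15, -3.27, -0.85], [0.16, -3.32, -0.64], [0.15, -3.35, -0.42], [0.16, -3.38, -0.2]]
[[0.15, -3.38, 0.03], [0.16, -3.37, 0.25], [0.15, -3.35, 0.47], [0.16, -3.31, 0.69], [0.15, -3.26, 0.9]]
[[0.16, -3.19, 1.11], [0.15, -3.11, 1.32], [0.16, -3.02, 1.52], [0.15, -2.91, 1.72], [0.16, -2.79, 1.9]]
end [0.597 0.067 0.2  ]
dome scene [604.48776795  69.55133418  74.        ]
112 [0.60388362 0.067145   0.06928573]
```

>>> carry_out(offset=[[0.15,-2.69,-2.04],[0.15,-2.82,-1.86],[0.15,-2.94,-1.67],[0.16,-3.04,-1.48],[0.15,-3.13,-1.27]], delta_rot=[[3.76,0,0],[3.76,0,0],[3.76,0,0],[3.76,0,0],[3.76,0,0]])

```text
time: 0.52
tool_pos: [0.3216, 0.4914, 0.2229]
tcp_rot: [-0.698, 1.457, 0.697]
wrist_force: [0.6, 0.1, -0.5]
width: 1.002
```

>>> carry_out(offset=[[0.16,-3.21,-1.06],[0.15,-3.27,-0.85],[0.16,-3.32,-0.64],[0.15,-3.35,-0.42],[0.16,-3.38,-0.2]], delta_rot=[[3.76,0,0],[3.76,0,0],[3.76,0,0],[3.76,0,0],[3.76,0,0]])

```text
time: 0.93
tool_pos: [0.4136, 0.3496, 0.2154]
tcp_rot: [-0.443, 1.526, 0.442]
wrist_force: [0.3, 0.6, 0.5]
width: 1.004
```

>>> carry_out(offset=[[0.15,-3.38,0.03],[0.16,-3.37,0.25],[0.15,-3.35,0.47],[0.16,-3.31,0.69],[0.15,-3.26,0.9]], delta_rot=[[3.76,0,0],[3.76,0,0],[3.76,0,0],[3.76,0,0],[3.76,0,0]])

```text
time: 1.35
tool_pos: [0.5056, 0.2078, 0.2077]
tcp_rot: [-0.186, 1.564, 0.185]
wrist_force: [0.7, 1.2, -0.0]
width: 0.999
```

>>> carry_out(offset=[[0.16,-3.19,1.11],[0.15,-3.11,1.32],[0.16,-3.02,1.52],[0.15,-2.91,1.72],[0.16,-2.79,1.9]], delta_rot=[[3.76,0,0],[3.76,0,0],[3.76,0,0],[3.76,0,0],[3.76,0,0]])

```text
time: 1.77
tool_pos: [0.5975, 0.0661, 0.1998]
tcp_rot: [0.072, 1.57, -0.072]
wrist_force: [0.4, 1.1, -0.4]
width: 0.998
```

```bash
python3 - <<'E'
from h import *
z=np.load('pics/scene0.npz');p,d=z['p'],z['d'];W=world('scene',d);h=W[...,2]
V,U=np.mgrid[:400,:640]
a=np.radians(5);e=np.array([np.sin(a),np.cos(a)]);f=np.array([e[1],-e[0]])
box=(U>240)&(U<360)&(V>195)&(V<255)
A=(W[...,:2]@e)*1000;B=(W[...,:2]@f)*1000
for n,m,zz in(('leaf',box&(h>.048)&(h<.063)&(A<100)&(A>-10)&(B>570)&(B<620),.055),('clamptop',box&(h>.073)&(h<.083)&(A<-20),.078),('shoetop',box&(h>.064)&(h<.08)&(A>95)&(A<140),.07)):
    P=rays('scene',U[m],V[m],zz)[:,:2]*1000
    print(n,m.sum(),'along',np.percentile(P@e,[2,50,98]).round(1),'across',np.percentile(P@f,[2,50,98]).round(1),'z',np.median(h[m]).round(4))
    l=cv2.fitLine(P.astype(np.float32),cv2.DIST_L2,0,.01,.01).ravel();print(np.degrees(np.arctan2(l[0],l[1])).round(2))
shot('scene','s1')
s=cv2.imread('pics/s1.png');cv2.imwrite('pics/c3.png',cv2.resize(s[120:270,230:390],None,fx=4,fy=4,interpolation=cv2.INTER_CUBIC))
E
```

```text
leaf 275 along [-8.  45.2 98. ] across [580.7 593.  605.4] z 0.0555
5.05
clamptop 391 along [-109.4  -67.7  -27.7] across [570.  596.6 620.4] z 0.0774
6.16
shoetop 112 along [106.3 119.9 132.6] across [575.6 594.7 615.2] z 0.0693
93.24
```

View pics/c3.png

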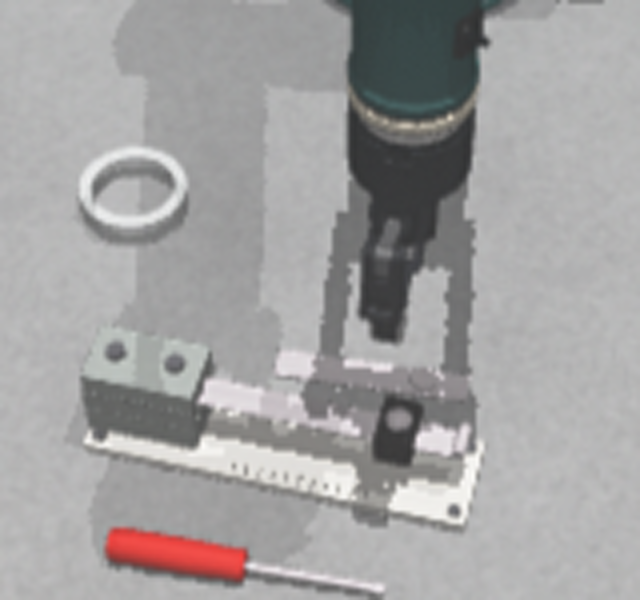

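Two views put the shoe at along 119.7 and across about 592, so world (600,68). In the crop the open gripper stands behind the shoe at crop (398,430), still 0.2 m up. Descending to grip.

>>> carry_out(offset=[[1,0.17,0.26],[3.5,0,0],[3.5,0,0],[3.5,0,0],[2.8,0,0]], delta_rot=[[0,0,0],[0,0,0],[0,0,0],[0,0,0],[0,0,0]])

```text
time: 2.23
tool_pos: [0.5974, 0.0702, 0.0538]
tcp_rot: [0.069, 1.573, -0.068]
wrist_force: [-0.3, -0.1, 0.1]
width: 0.996
```

>>> carry_out(offset=[[1.3,0,0],[0,0,0],[0,0,0],[0,0,0],[0,0,0]], delta_rot=[[0,0,0],[0,0,0],[0,0,0],[0,0,0],[0,0,0]])

```text
time: 2.65
tool_pos: [0.6022, 0.0696, 0.0471]
tcp_rot: [0.07, 1.565, -0.069]
wrist_force: [0.3, -0.5, 0.9]
width: 1.0
```

>>> carry_out(offset=[[0,0,0],[0,0,0],[0,0,0],[0,0,0],[0,0,0]], delta_rot=[[0,0,0],[0,0,0],[0,0,0],[0,0,0],[0,0,0]], fingers=0.15, newtons=20)

```text
time: 3.07
tool_pos: [0.6001, 0.0691, 0.0447]
tcp_rot: [0.07, 1.569, -0.07]
wrist_force: [-0.5, 0.7, 0.6]
width: 0.577
```

>>> carry_out(offset=[[0,0,0],[0,0,0],[0,0,0],[0,0,0],[0,0,0]], delta_rot=[[0,0,0],[0,0,0],[0,0,0],[0,0,0],[0,0,0]], fingers=-0.2, newtons=40)

```text
time: 3.48
tool_pos: [0.6001, 0.0691, 0.0444]
tcp_rot: [0.069, 1.57, -0.07]
wrist_force: [0.5, -0.2, 0.1]
width: 0.457
```

```bash
python3 - <<'E'
from h import *
for i in range(4):
    s=read_state(); print(np.round(s['tool_pos'],4),np.round(s['wrist_force'],2),s['width'].round(3)); shot('scene','s2')
s=cv2.imread('pics/s2.png');cv2.imwrite('pics/c4.png',cv2.resize(s[160:260,260:370],None,fx=5,fy=5,interpolation=cv2.INTER_CUBIC))
E
```

```text
Traceback (most recent call last):
AttributeError: 'float' object has no attribute 'round'
```

>>> carry_out(offset=[[0,-0.4,0],[0,-0.4,0],[0,-0.4,0],[0,-0.4,0],[0,-0.4,0]], delta_rot=[[0,0,0],[0,0,0],[0,0,0],[0,0,0],[0,0,0]])

```text
time: 3.9
tool_pos: [0.5987, 0.0514, 0.0448]
tcp_rot: [0.073, 1.569, -0.067]
wrist_force: [1.2, 7.5, 1.2]
width: 0.46
```

>>> carry_out(offset=[[0,-0.4,0],[0,-0.4,0],[0,-0.4,0],[0,-0.4,0],[0,-0.4,0]], delta_rot=[[0,0,0],[0,0,0],[0,0,0],[0,0,0],[0,0,0]])

```text
time: 4.32
tool_pos: [0.597, 0.0314, 0.0448]
tcp_rot: [0.073, 1.569, -0.067]
wrist_force: [1.0, 9.2, 1.4]
width: 0.46
```

```bash
python3 - <<'E'
from h import *
for i in range(3):
    s=read_state(); print(np.round(s['tool_pos'],4),np.round(s['wrist_force'],2),round(s['width'],3)); shot('scene','s2')
s=cv2.imread('pics/s2.png');cv2.imwrite('pics/c4.png',cv2.resize(s[160:260,260:370],None,fx=5,fy=5,interpolation=cv2.INTER_CUBIC))
E
```

```text
[0.597  0.0314 0.0448] [1.03 9.17 1.36] 0.46
[0.5969 0.0307 0.0448] [0.68 6.37 0.9 ] 0.461
[0.5969 0.0307 0.0448] [1.37 4.85 1.45] 0.458
```

View pics/c4.png

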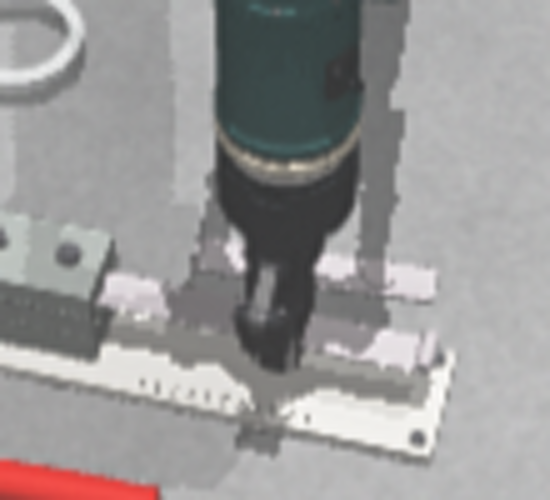

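The crop shows the gripper on the shoe, now at about mid-leaf (crop (275,340)); friction reads about 8 N, as told. Release, rise, shut the fingers for a trial press.

>>> carry_out(offset=[[0,0,0],[0,0,0],[0,0,0],[0,0,0],[0,0,0]], delta_rot=[[0,0,0],[0,0,0],[0,0,0],[0,0,0],[0,0,0]], fingers=0.5)

```text
time: 4.88
tool_pos: [0.5963, 0.0291, 0.0442]
tcp_rot: [0.069, 1.57, -0.07]
wrist_force: [0.6, -0.2, 0.1]
width: 0.749
```

>>> carry_out(offset=[[-1,0,0],[-2,0,0],[-2,0,0],[-1,0,0],[0,-0.14,0]], delta_rot=[[0,0,0],[0,0,0],[0,0,0],[0,0,0],[0,0,0]])

```text
time: 5.3
tool_pos: [0.5991, 0.028, 0.1083]
tcp_rot: [0.07, 1.563, -0.069]
wrist_force: [-0.1, 0.2, 0.1]
width: 0.754
```

>>> carry_out(offset=[[0,0,0],[0,0,0],[0,0,0],[0,0,0],[0,0,0]], delta_rot=[[0,0,0],[0,0,0],[0,0,0],[0,0,0],[0,0,0]], fingers=-1)

```text
time: 5.72
tool_pos: [0.5955, 0.0279, 0.1032]
tcp_rot: [0.069, 1.572, -0.07]
wrist_force: [-0.6, 0.9, 0.3]
width: 0.035
```

>>> carry_out(offset=[[0,0,0],[0,0,0],[0,0,0],[0,0,0],[0,0,0]], delta_rot=[[0,0,0],[0,0,0],[0,0,0],[0,0,0],[0,0,0]])

```text
time: 6.13
tool_pos: [0.5964, 0.0279, 0.1044]
tcp_rot: [0.069, 1.57, -0.069]
wrist_force: [0.3, 0.4, -0.1]
width: 0.004
```

```bash
python3 - <<'E'
from h import *
f=[]
for i in range(4):
    s=read_state(); f.append(np.r_[s['tool_pos'],s['wrist_force'],s['width']]); shot('scene','s3')
print(np.round(f,4))
s=cv2.imread('pics/s3.png');cv2.imwrite('pics/c5.png',cv2.resize(s[160:260,260:370],None,fx=5,fy=5,interpolation=cv2.INTER_CUBIC))
E
```

```text
[[ 5.964e-01  2.790e-02  1.044e-01  3.251e-01  3.684e-01 -8.870e-02
   3.500e-03]
 [ 5.964e-01  2.790e-02  1.044e-01 -6.963e-01 -1.034e+00  2.305e-01
  -1.700e-03]
 [ 5.964e-01  2.790e-02  1.045e-01  4.369e-01 -1.048e-01 -3.759e-01
  -2.000e-04]
 [ 5.964e-01  2.790e-02  1.045e-01 -5.181e-01 -1.046e+00 -6.034e-01
   3.000e-03]]
```

View pics/c5.png

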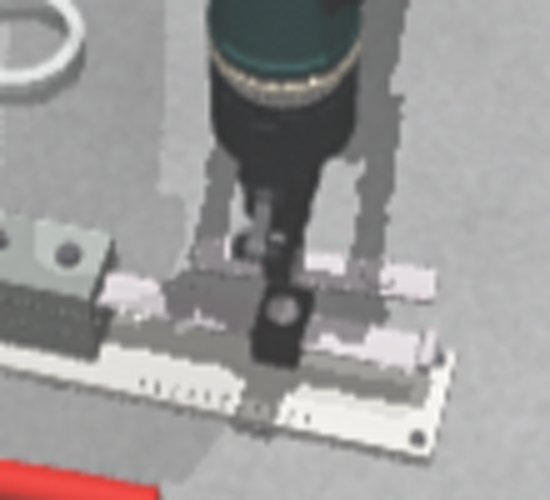

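Shoe stayed put; the dome shows at crop (283,308), image (316.6,221.6), just in front of the shut fingers. Checking where the dome lies relative to the TCP.

```bash
python3 - <<'E'
from h import *
z=np.load('pics/scene0.npz');d0=z['p'];z=np.load('pics/s3.npz');p,d=z['p'],z['d']
a=np.radians(5);e=np.array([np.sin(a),np.cos(a)]);f=np.array([e[1],-e[0]])
for n,p,r in(('before',d0,(325,336,219,228)),('now',p,(311,322,217,226))):
    g=cv2.cvtColor(p,cv2.COLOR_RGB2GRAY)[r[2]:r[3],r[0]:r[1]]; print(g)
    c,l,st,ce=cv2.connectedComponentsWithStats((g>85).astype(np.uint8)); print(st,ce+[r[0],r[2]])
for u,v in((330,224.7),(316.6,221.6)):
    D=rays('scene',np.array([u]),np.array([v]),.074)[0]*1000;print(D,D[:2]@e,D[:2]@f)
E
```

```text
[[180 115  87  85 122 128 157 161 141 158 135]
 [173  91  67  69  76  76  82  93 107 132 162]
 [138  77  72  85 100  98  77  69  71  78 116]
 [102  75 119 146 172 168 133  88  68  66  93]
 [103 101 185 209 224 218 202 140  78  66  97]
 [ 91 123 194 217 234 226 215 184  92  70 124]
 [ 81 108 188 212 228 219 208 173  86  81 171]
 [ 69  86 159 188 201 190 176 120  70  98 219]
 [ 66  69  91 132 139 118 101  73  68 126 223]]
[[ 0  0 10  9 27]
 [ 0  0 11  9 72]] [[330.03703704 222.66666667]
 [329.98611111 223.125     ]]
[[120 114  72  57  58  60  63  69  77  92 105]
 [120 101  62  58  62  65  63  60  58  60  63]
 [121  94  63  75  84  91  93  87  63  57  58]
 [113  73  73 105 112 116 136 131  80  59  58]
 [ 98  65  88 115 119 124 145 140  97  62  58]
 [ 92  63  90 117 124 134 145 142 106  64  60]
 [ 74  58  77 107 122 145 139 129  89  60  71]
 [ 67  56  58  71  96 122 108  89  63  59  90]
 [ 63  58  58  58  61  67  64  60  57  64 120]]
[[ 0  0 11  9 54]
 [ 0  0  2  6  9]
 [ 9  0  2  1  2]
 [ 2  2  7  6 32]
 [10  7  1  2  2]] [[316.27777778 220.98148148]
 [311.33333333 219.        ]
 [320.5        217.        ]
 [316.25       221.625     ]
 [321.         224.5       ]]
[604.48776795  69.55133418  74.        ] 121.97125074794702 596.1257112992656
[599.96656638  30.40022298  74.        ] 82.57507267259402 595.0339584498386
```

>>> carry_out(offset=[[1.0,0.15,0.05],[1.0,0,0],[0.4,0,0],[0,0,0],[0,0,0]], delta_rot=[[0,0,0],[0,0,0],[0,0,0],[0,0,0],[0,0,0]])

```text
time: 6.75
tool_pos: [0.5961, 0.0294, 0.0792]
tcp_rot: [0.069, 1.572, -0.07]
wrist_force: [0.3, -1.0, 0.3]
width: 0.003
```

>>> carry_out(offset=[[0.3,0,0],[0.3,0,0],[0.2,0,0],[0,0,0],[0,0,0]], delta_rot=[[0,0,0],[0,0,0],[0,0,0],[0,0,0],[0,0,0]])

```text
time: 7.17
tool_pos: [0.5975, 0.0295, 0.0728]
tcp_rot: [0.07, 1.569, -0.069]
wrist_force: [0.2, 1.4, 0.9]
width: 0.003
```

>>> carry_out(offset=[[0.2,0,0],[0.2,0,0],[0.2,0,0],[0,0,0],[0,0,0]], delta_rot=[[0,0,0],[0,0,0],[0,0,0],[0,0,0],[0,0,0]])

```text
time: 7.58
tool_pos: [0.5975, 0.0298, 0.0668]
tcp_rot: [0.07, 1.569, -0.069]
wrist_force: [0.8, 2.6, 5.1]
width: -0.001
```

```bash
cat >> h.py <<'E'
def sample(n,f):
    o=[];D=[]
    for i in range(n):
        p,d=shot('scene',f); D.append(d); s=read_state(); o.append(np.r_[s['tool_pos']*np.array(1000),s['wrist_force'],s['time']])
    o=np.array(o); print('mean',o.mean(0).round(2),'sd',o.std(0).round(2)); return p,np.median(D,0)
E
python3 -c "
from h import *
sample(8,'s4')
s=read_state();print(s['width'],np.round(s['torque'],2))"
```

```text
mean [597.35  29.53  66.72   0.77   3.13   4.55   7.81] sd [0.07 0.07 0.09 0.69 0.5  0.5  0.11]
-0.00010655072630359194 [ 0.67 -0.22 -0.  ]
```

>>> carry_out(offset=[[0.2,0,0],[0.2,0,0],[0.1,0,0],[0,0,0],[0,0,0]], delta_rot=[[0,0,0],[0,0,0],[0,0,0],[0,0,0],[0,0,0]])

```text
time: 8.4
tool_pos: [0.5975, 0.0298, 0.0619]
tcp_rot: [0.07, 1.569, -0.069]
wrist_force: [1.0, 5.1, 6.8]
width: 0.002
```

```bash
python3 -c "
from h import *
sample(10,'s5')
a,b,c=[cv2.imread(f'pics/{n}.png')[195:245,290:345] for n in('s3','s4','s5')]
cv2.imwrite('pics/c6.png',cv2.resize(np.hstack([a,b,c]),None,fx=4.8,fy=4.8,interpolation=cv2.INTER_CUBIC))"
```

```text
mean [597.49  29.78  61.99   0.72   4.83   6.8    8.68] sd [0.02 0.01 0.02 0.39 0.27 0.37 0.14]
```

View pics/c6.png

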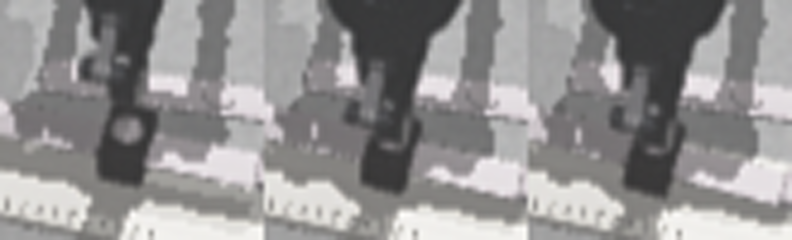

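The three panels show the dome ending up partly beside the fingertip as the leaf tilts (crop (405,133) and (660,133)), and the tool feels a side drag of 4.8 N. I follow the pad outward to cancel it before trusting the stiffness.

>>> carry_out(offset=[[0,0.1,0],[0,0.1,0],[0,0.1,0],[0,0,0],[0,0,0]], delta_rot=[[0,0,0],[0,0,0],[0,0,0],[0,0,0],[0,0,0]])

```text
time: 9.32
tool_pos: [0.5974, 0.0305, 0.0618]
tcp_rot: [0.067, 1.569, -0.071]
wrist_force: [0.7, -2.5, 5.9]
width: -0.001
```

```bash
python3 -c "
from h import *
sample(10,'s6')"
```

```text
mean [ 5.9745e+02  3.0500e+01  6.1770e+01  1.2000e-01 -2.4400e+00  6.4900e+00
  9.5900e+00] sd [0.01 0.01 0.01 0.38 0.51 0.41 0.14]
```

```bash
cat >> h.py <<'E'
def leafz(f,n=8,s0=None):
    """median depth frames -> leaf height outside the shoe"""
    a=np.radians(5);e=np.array([np.sin(a),np.cos(a)]);g=np.array([e[1],-e[0]])
    for cam,off in(('scene',593.),('top',590.7)):
        W=world(cam,np.median([read_camera(cam)[1] for _ in range(n)],0))
        A=W[...,:2]@e*1000;B=W[...,:2]@g*1000;Z=W[...,2]*1000
        m=(abs(B-off)<9)&(Z>22)&(Z<62)&(A>s0+19)&(A<152)
        if m.sum()<15: print(cam,'few',m.sum()); continue
        c=np.polyfit(A[m]-s0,Z[m],1); r=Z[m]-np.polyval(c,A[m]-s0); k=abs(r)<2.5
        c,cov=np.polyfit(A[m][k]-s0,Z[m][k],1,cov=True)
        print(f,cam,'n',k.sum(),'slope',c[0].round(4),'z at shoe',c[1].round(2),'+-',cov[1,1]**.5.round(2) if 0 else round(float(cov[1,1]**.5),2),'A',A[m][k].min().round(),A[m][k].max().round(),'mean',(A[m][k]-s0).mean().round(1),Z[m][k].mean().round(2))
    s=read_state();print(np.round(s['tool_pos'],4),np.round(s['wrist_force'],1),round(s['time'],2))
E
python3 -c "
from h import *
leafz('load',8,81.)"
```

```text
load scene n 94 slope -0.1083 z at shoe 44.32 +- 0.3 A 100.0 152.0 mean 45.0 39.45
load top n 68 slope -0.1083 z at shoe 44.74 +- 0.7 A 122.0 152.0 mean 58.3 38.42
[0.5974 0.0305 0.0618] [ 0.3 -2.8  5.4] 10.62
```

>>> carry_out(offset=[[-1,-0.2,0],[-1,0,0],[-1,0,0],[-1,0,0],[-0.5,0,0]], delta_rot=[[0,0,0],[0,0,0],[0,0,0],[0,0,0],[0,0,0]])

```text
time: 11.03
tool_pos: [0.5975, 0.0303, 0.1081]
tcp_rot: [0.069, 1.568, -0.07]
wrist_force: [0.3, -0.5, 0.1]
width: 0.001
```

>>> carry_out(offset=[[0,0,0],[0,0,0],[0,0,0],[0,0,0],[0,0,0]], delta_rot=[[0,0,0],[0,0,0],[0,0,0],[0,0,0],[0,0,0]], fingers=0.5)

```text
time: 11.45
tool_pos: [0.5964, 0.0304, 0.1056]
tcp_rot: [0.069, 1.571, -0.07]
wrist_force: [-0.4, 0.0, -0.4]
width: 0.705
```

```bash
python3 -c "
from h import *
leafz('free',8,81.)
p,d=shot('scene','s7')
g=cv2.cvtColor(p,cv2.COLOR_RGB2GRAY)[214:230,308:326];print(g)"
```

```text
free scene n 95 slope -0.0028 z at shoe 55.81 +- 0.3 A 100.0 151.0 mean 45.0 55.68
free top n 77 slope -0.0096 z at shoe 56.47 +- 0.51 A 115.0 152.0 mean 56.9 55.93
[0.5971 0.0304 0.1064] [ 0.5 -0.5 -0.5] 12.25
[[ 58  59  59  59  59  60  60  59  60  66  94 139 141 140 140 140 140 146]
 [ 59  59  59  60  61  59  58  60  60  65  94 136 142 142 149 141 141 140]
 [ 58  61  61  61  61  60  60  59  60  73 105 120 128 134 155 135 146 138]
 [ 58  63  62  62  62  61  60  59  64  87  79  79  91 105 111 109 145 124]
 [ 63  61  62  62  62  62  59  60  71  92  70  59  59  63  82 115 122 117]
 [ 85  80  67  61  61  61  59  60  75 103  89  63  57  57  72 118 120 119]
 [116 113  82  62  59  60  58  62  92 109 121  79  59  58  73 116 120 119]
 [117 115  84  61  60  60  60  62  93 107 124  96  63  58  82 117 118 118]
 [116 115  93  64  59  61  60  62  92 109 122 104  64  59 101 132 122 118]
 [117 117 112  68  58  60  60  66 101 115 125  89  60  71 140 161 141 130]
 [117 118 111  66  57  58  59  71 107 101  89  63  59  90 141 147 144 143]
 [119 114  93  63  58  59  59  60  66  63  60  59  64 121 142 144 143 143]
 [126 109  73  58  58  59  60  60  59  59  58  58  72 137 144 143 141 145]
 [128 112  73  57  58  59  60  60  60  60  59  60  89 139 143 143 144 174]
 [134 130  79  58  58  58  59  58  58  59  58  65 117 138 144 170 175 220]
 [132 130  79  58  57  58  58  58  59  58  58  65 119 132 146 204 207 211]]
```

Unloaded to loaded, the leaf dropped about 11.6 mm at 6.5 N: k ≈ 0.56 N/mm, so L ≈ 115 mm, and it needs about 20 mm more travel. Regripping and sliding.

>>> carry_out(offset=[[1.5,0,0],[2,0,0],[1.5,0,0],[1,0,0],[0.2,0,0]], delta_rot=[[0,0,0],[0,0,0],[0,0,0],[0,0,0],[0,0,0]])

```text
time: 12.72
tool_pos: [0.5952, 0.0303, 0.042]
tcp_rot: [0.069, 1.574, -0.07]
wrist_force: [-0.5, -0.3, 0.7]
width: 0.753
```

>>> carry_out(offset=[[0,0,0],[0,0,0],[0,0,0],[0,0,0],[0,0,0]], delta_rot=[[0,0,0],[0,0,0],[0,0,0],[0,0,0],[0,0,0]], fingers=-0.2)

```text
time: 13.13
tool_pos: [0.5974, 0.0304, 0.0452]
tcp_rot: [0.069, 1.569, -0.069]
wrist_force: [-1.0, 0.9, 1.3]
width: 0.46
```

>>> carry_out(offset=[[0,0,0],[0,0,0],[0,0,0],[0,0,0],[0,0,0]], delta_rot=[[0,0,0],[0,0,0],[0,0,0],[0,0,0],[0,0,0]])

```text
time: 13.55
tool_pos: [0.5974, 0.0304, 0.0447]
tcp_rot: [0.069, 1.569, -0.069]
wrist_force: [-0.5, -0.2, 2.1]
width: 0.46
```

>>> carry_out(offset=[[0,-0.5,0],[0,-0.5,0],[0,-0.5,0],[0,-0.4,0],[0,-0.25,0]], delta_rot=[[0,0,0],[0,0,0],[0,0,0],[0,0,0],[0,0,0]])

```text
time: 13.97
tool_pos: [0.5957, 0.0106, 0.0449]
tcp_rot: [0.073, 1.569, -0.068]
wrist_force: [-0.8, 8.4, 3.8]
width: 0.457
```

>>> carry_out(offset=[[0,0,0],[0,0,0],[0,0,0],[0,0,0],[0,0,0]], delta_rot=[[0,0,0],[0,0,0],[0,0,0],[0,0,0],[0,0,0]])

```text
time: 14.38
tool_pos: [0.5956, 0.0103, 0.0448]
tcp_rot: [0.071, 1.569, -0.068]
wrist_force: [-0.8, 5.9, 3.0]
width: 0.462
```

>>> carry_out(offset=[[0,0,0],[0,0,0],[0,0,0],[0,0,0],[0,0,0]], delta_rot=[[0,0,0],[0,0,0],[0,0,0],[0,0,0],[0,0,0]], fingers=0.5)

```text
time: 14.8
tool_pos: [0.5952, 0.0086, 0.0443]
tcp_rot: [0.07, 1.57, -0.07]
wrist_force: [-1.2, 0.4, -0.5]
width: 0.751
```

>>> carry_out(offset=[[-1,0,0],[-2,0,0],[-2,0,0],[-1.2,0,0],[0,0,0]], delta_rot=[[0,0,0],[0,0,0],[0,0,0],[0,0,0],[0,0,0]])

```text
time: 15.22
tool_pos: [0.5981, 0.0088, 0.1106]
tcp_rot: [0.069, 1.562, -0.069]
wrist_force: [1.1, -0.0, -0.3]
width: 0.75
```

>>> carry_out(offset=[[0,0,0],[0,0,0],[0,0,0],[0,0,0],[0,0,0]], delta_rot=[[0,0,0],[0,0,0],[0,0,0],[0,0,0],[0,0,0]], fingers=-1)

```text
time: 15.63
tool_pos: [0.5943, 0.009, 0.1051]
tcp_rot: [0.069, 1.572, -0.07]
wrist_force: [-0.1, 0.0, -0.1]
width: 0.034
```

```bash
python3 - <<'E'
from h import *
leafz('free2',6,60.)
a=np.radians(5);e=np.array([np.sin(a),np.cos(a)]);f=np.array([e[1],-e[0]])
p,d=sample(6,'s8')
for q,dd in((p,d),):
    W=world('scene',dd);A=W[...,:2]@e*1000;B=W[...,:2]@f*1000;Z=W[...,2]*1000
    m=(Z>64)&(Z<74)&(abs(B-596)<20)&(A>20)&(A<140);print('shoe along',m.sum(),np.percentile(A[m],[2,50,98]))
cv2.imwrite('pics/c7.png',cv2.resize(p[160:260,250:370,::-1],None,fx=5,fy=5,interpolation=cv2.INTER_CUBIC))
E
```

```text
free2 scene n 131 slope -0.0079 z at shoe 56.19 +- 0.25 A 80.0 152.0 mean 55.6 55.74
free2 top n 158 slope 0.005 z at shoe 55.75 +- 0.25 A 89.0 152.0 mean 65.2 56.07
[0.5952 0.009  0.1064] [0.5 0.4 1.4] 16.23
mean [ 5.9518e+02  8.9700e+00  1.0642e+02 -1.2000e-01 -9.0000e-02  1.0000e-02
  1.6410e+01] sd [0.03 0.01 0.03 0.99 0.33 0.27 0.09]
shoe along 100 [46.90056206 61.52293436 73.30629472]
```

View pics/c7.png

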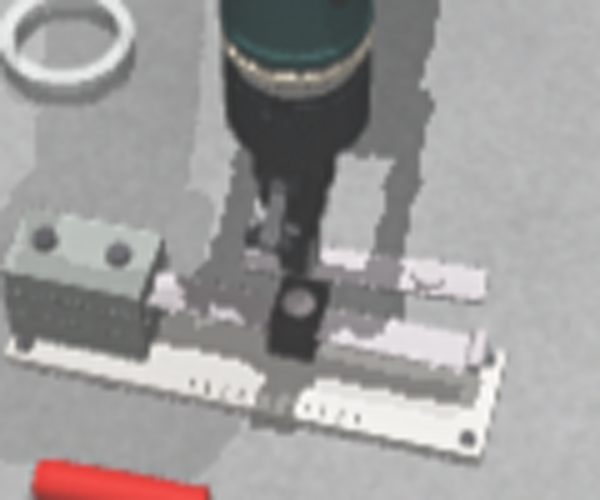

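Shoe now at along ≈61 (dome at crop (299,302)) with the fingers shut over it. Trial press, following the pad slightly outward.

>>> carry_out(offset=[[1.0,0.1,0],[1.0,0,0],[0.6,0,0],[0.2,0,0],[0,0,0]], delta_rot=[[0,0,0],[0,0,0],[0,0,0],[0,0,0],[0,0,0]])

```text
time: 16.95
tool_pos: [0.594, 0.01, 0.0766]
tcp_rot: [0.069, 1.573, -0.07]
wrist_force: [0.3, 0.7, 0.9]
width: 0.002
```

>>> carry_out(offset=[[0.2,0,0],[0.2,0.02,0],[0.2,0.03,0],[0.2,0.03,0],[0.2,0.03,0]], delta_rot=[[0,0,0],[0,0,0],[0,0,0],[0,0,0],[0,0,0]])

```text
time: 17.37
tool_pos: [0.5959, 0.0111, 0.0691]
tcp_rot: [0.069, 1.568, -0.069]
wrist_force: [-1.0, -0.3, 5.3]
width: 0.002
```

>>> carry_out(offset=[[0.1,0.02,0],[0.1,0.02,0],[0,0,0],[0,0,0],[0,0,0]], delta_rot=[[0,0,0],[0,0,0],[0,0,0],[0,0,0],[0,0,0]])

```text
time: 17.78
tool_pos: [0.596, 0.0114, 0.0673]
tcp_rot: [0.069, 1.568, -0.07]
wrist_force: [-2.2, -0.3, 5.8]
width: -0.004
```

```bash
python3 -c "
from h import *
sample(8,'s9'); leafz('p1',6,61.)"
```

```text
mean [ 5.9598e+02  1.1360e+01  6.7310e+01 -1.6900e+00 -4.2000e-01  5.6100e+00
  1.8010e+01] sd [0.02 0.01 0.01 0.5  0.58 0.32 0.11]
p1 scene n 126 slope -0.0775 z at shoe 48.7 +- 0.23 A 81.0 151.0 mean 54.9 44.44
p1 top n 138 slope -0.0731 z at shoe 48.99 +- 0.35 A 99.0 152.0 mean 67.4 44.06
[0.596  0.0114 0.0673] [-1.6 -0.6  4.8] 18.78
```

k ≈ 0.785 N/mm here, so 10 N would give about 12.7 mm, within the limits. Pressing on to about 10 N.

>>> carry_out(offset=[[0.15,0.02,0],[0.15,0.02,0],[0.15,0.02,0],[0.15,0.02,0],[0.05,0,0]], delta_rot=[[0,0,0],[0,0,0],[0,0,0],[0,0,0],[0,0,0]])

```text
time: 19.2
tool_pos: [0.5963, 0.012, 0.0613]
tcp_rot: [0.069, 1.568, -0.07]
wrist_force: [-3.2, -1.6, 9.3]
width: -0.005
```

>>> carry_out(offset=[[0,0,0],[0,0,0],[0,0,0],[0,0,0],[0,0,0]], delta_rot=[[0,0,0],[0,0,0],[0,0,0],[0,0,0],[0,0,0]])

```text
time: 19.62
tool_pos: [0.5964, 0.012, 0.0616]
tcp_rot: [0.069, 1.568, -0.07]
wrist_force: [-2.3, -0.7, 10.6]
width: -0.0
```

```bash
python3 -c "
from h import *
sample(12,'s10'); leafz('p2',6,61.)"
```

```text
mean [596.35  11.93  61.61  -3.06  -0.69   9.97  19.94] sd [0.01 0.01 0.01 0.4  0.49 0.56 0.17]
p2 scene n 123 slope -0.1295 z at shoe 44.04 +- 0.26 A 81.0 152.0 mean 55.4 36.87
p2 top n 131 slope -0.1311 z at shoe 44.74 +- 0.39 A 97.0 151.0 mean 67.9 35.85
[0.5964 0.0119 0.0616] [-4.1 -0.8  9.9] 20.82
```

>>> carry_out(offset=[[0,0,-0.05],[0,0,-0.05],[0,0,0],[0,0,0],[0,0,0]], delta_rot=[[0,0,0],[0,0,0],[0,0,0],[0,0,0],[0,0,0]])

```text
time: 21.23
tool_pos: [0.5961, 0.0119, 0.0619]
tcp_rot: [0.069, 1.566, -0.07]
wrist_force: [-1.9, -0.3, 9.6]
width: -0.0
```

```bash
python3 -c "
from h import *
sample(20,'s11'); leafz('p3',8,61.)"
```

```text
mean [596.06  11.94  61.91  -1.66  -1.16   9.56  21.76] sd [0.02 0.01 0.02 0.56 0.44 0.42 0.29]
p3 scene n 124 slope -0.126 z at shoe 44.1 +- 0.24 A 81.0 152.0 mean 55.0 37.17
p3 top n 127 slope -0.1237 z at shoe 44.68 +- 0.32 A 99.0 151.0 mean 68.5 36.21
[0.5961 0.0119 0.0619] [-2.8 -1.1  8.7] 23.03
```

>>> carry_out(offset=[[0.06,0,0],[0,0,0],[0,0,0],[0,0,0],[0,0,0]], delta_rot=[[0,0,0],[0,0,0],[0,0,0],[0,0,0],[0,0,0]])

```text
time: 23.45
tool_pos: [0.5961, 0.012, 0.0613]
tcp_rot: [0.069, 1.566, -0.07]
wrist_force: [-1.9, -1.4, 10.2]
width: -0.001
```

```bash
python3 -c "
from h import *
sample(20,'s12'); leafz('p4',8,61.)"
```

```text
mean [596.09  11.97  61.37  -1.95  -1.05   9.81  23.98] sd [0.01 0.01 0.01 0.47 0.51 0.56 0.29]
p4 scene n 127 slope -0.1275 z at shoe 43.62 +- 0.22 A 81.0 152.0 mean 55.1 36.6Traceback (most recent call last):
  File "<string>", line 3, in <module>
    sample(20,'s12'); leafz('p4',8,61.)
                      ~~~~~^^^^^^^^^^^^
  File "h.py", line 38, in leafz
    W=world(cam,np.median([read_camera(cam)[1] for _ in range(n)],0))
                           ~~~~~~~~~~~^^^^^
ValueError: 200 camera calls are used up
```

>>> carry_out(offset=[[-0.3,0,0],[-0.5,0,0],[-0.5,0,0],[-0.6,0,0],[-1,0,0]], delta_rot=[[0,0,0],[0,0,0],[0,0,0],[0,0,0],[0,0,0]])

```text
time: 25.42
tool_pos: [0.5932, 0.0125, 0.0874]
tcp_rot: [0.07, 1.573, -0.069]
wrist_force: [-0.1, 0.1, 0.1]
width: 0.002
```

>>> carry_out(offset=[[-2,0,0],[-2,0,0],[-2,0,0],[-2,0,0],[-1,0,0]], delta_rot=[[0,0,0],[0,0,0],[0,0,0],[0,0,0],[0,0,0]])

```text
time: 25.83
tool_pos: [0.5956, 0.0126, 0.1813]
tcp_rot: [0.07, 1.566, -0.069]
wrist_force: [0.5, 0.0, 0.6]
width: -0.0
```

```bash
python3 - <<'E'
from h import *
leafz('end',6,61.)
a=np.radians(5);e=np.array([np.sin(a),np.cos(a)]);f=np.array([e[1],-e[0]])
p,d=sample(6,'s13')
W=world('scene',d);A=W[...,:2]@e*1000;B=W[...,:2]@f*1000;Z=W[...,2]*1000
m=(Z>64)&(Z<74)&(abs(B-596)<20)&(A>20)&(A<140);print('shoe along',m.sum(),np.percentile(A[m],[2,50,98]))
E
```

```text
Traceback (most recent call last):
  File "h.py", line 38, in leafz
    W=world(cam,np.median([read_camera(cam)[1] for _ in range(n)],0))
                           ~~~~~~~~~~~^^^^^
ValueError: 200 camera calls are used up
```

>>> carry_out(offset=[[0,0,0],[0,0,0],[0,0,0],[0,0,0],[0,0,0]], delta_rot=[[0,0,0],[0,0,0],[0,0,0],[0,0,0],[0,0,0]])

```text
time: 26.25
tool_pos: [0.5934, 0.0124, 0.1765]
tcp_rot: [0.069, 1.573, -0.069]
wrist_force: [0.6, -0.4, -0.3]
width: 0.001
```

```bash
python3 -c "
from workcell import *
s=read_state();print(s['tool_pos'],s['wrist_force'],s['time']);print(finish_job())"
```

```text
[0.5933961  0.01239979 0.17652269] [ 0.61510607 -0.36881603 -0.26912719] 26.25
the job is handed in; nothing more can be done
None
```

I slid the shoe about 59 mm toward the clamp in two moves, with a trial press after each. The leaf now bows about 12 mm under 10 N. I then proved it with a last press, let go and handed the job in at 26 s.

- **Last press:** it held 9.8 N on average (single readings scatter by about 0.5 N) for over a second. Camera depth on the leaf gave a pad drop of about 12.2 mm, and the fingertip travel less the finger give agrees at about 12 mm. The press just before it, 0.5 mm shallower, read 9.6 N and about 11.7 mm.
- **Limits:** no reading came near 18 N or 20 mm.
- **Not checked at the end:** the camera calls ran out during the last press, so no picture confirms the leaf's spring-back, the shoe's place or the other things on the bench. The wrist force was back to about zero once the fingers rose. The force along the leaf in that press was only about 1 N, against 8 N of shoe friction.
- **What disagreed:** the shoe was first found about 15 mm farther out than the stated outer stop. The two cameras also differed by 2–3 mm across the rail. I set the stiffness from the measured presses, not from travel. About 2 N of side force remained across the leaf in the last press.

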